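# Fit the cell carrier on the changer's shaft and index pin

## Robot

A 6-joint arm with a two-finger parallel gripper is mounted at the origin on a cart in front of the work surface, level with it; the furniture and walls round the work are solid. World frame = base frame: x ahead of the robot, y to its left, z up, the work surface at z = 0. Lengths are in m, angles in rad, forces in N, time in s.
With the tool pointing down it reaches from about 0.375 to 0.975 m from the base axis. Payload 3.8 kg.
Tool frame: the origin (TCP) lies midway between the tips of the shut fingers; the grasp point (between the pads) lies 19 mm behind it; z points along the fingers, y is the direction in which the jaws open and shut (so a half turn about z gives the same grasp; the last joint's range is limited). The gripper opens to 85 mm and grips with 20 to 120 N. Pads are 22 mm wide; open, the fingers measure 114 mm over their backs; the gripper's body (76 mm by 85 mm) begins 54 mm behind the grasp point. The pads swing forward as they close: fully open they stand 13 mm farther back than shut.
Start: joints at [-1.358, 0.264, 1.604, -0, 1.274, -0.037], TCP at [0.167, -0.654, 0.231] pointing down, gripper open.
Joint ranges: [-2.63, 2.63], [-0.94, 2.18], [0.31, 2.57], [-1.31, 4.45], [0, 2.66], [-2.55, 2.55]. Speed limits (rad/s): [2.57, 2.57, 3.14, 3.14, 3.14, 3.14].

## Interface

Orientations are given as a rotation vector (axis times angle).
In Python, from workcell import bot gives the robot as it stands. The module is installed in compiled form; this text tells all that it offers.
- The arm moves only by the tool move_arm, never from a script. Its argument "steps" is a list of rows, each a list of 5 numbers: the shift along the tool's x, y, z in mm, then the turn about the tool's z in degrees, then the opening in per cent of the stroke, from 0 (shut) to 100 (fully open). In form: [[tx, ty, tz, turn, claw], ...]. A call has 1 to 20 rows; each row is the pose to reach, as a shift and turn from the pose commanded when the call began, along the tool's axes at that moment; what a row does not reach only later rows make up. A row lasts 1/10 s, in which the tool goes at most 50 mm and 8.59 degrees, less where a joint would pass 70% of its speed; a pose out of reach is approached as far as the arm can. A call with a gripper value outside its range is refused whole. The fingers move at their own pace and stop on an object; "newtons" is the grip in N (left out, the last holds). Time passes only in rows, so rows that repeat a pose let the fingers close. It gives the time, the measured TCP pose, the force and the opening at its end, in the units of the state.
- bot.read_state(): the state, without advancing time (a new reading comes with each control period).
- bot.read_camera(name): name is "scene" or "top"; returns a dict with "pixels" (400x640x3 uint8, red, green, blue), "depth" (400x640 float32, m along the optical axis (not along the pixel's ray), 0 where there is no reading), "fovy" (degrees; the focal length in pixels is half the picture's height over the tangent of half this angle, whatever the lens; pixels are square), "cx", "cy" (the principal point, pixels), "k1" (the pictures are not rectified: a ray, as slopes to the right and down, at radius r is drawn at 1 + k1 r^2 times it, then the intrinsics apply), "xyz" and "attitude" of the camera in the world. Camera axes: x right, y up, looking along -z (the intrinsics and any distortion apply to the point x, -y, -z); pixel columns grow to the right and rows downward; lengths in m; the calibration is good to about 2 mm. A picture is of the moment at which its call begins.
- bot.finish_job(): hands the job in, once; it reports no verdict.
The state is a dict: "time": time; "q": joint angles; "joint_vel": joint speeds; "joint_torque": joint torques, N m; "tool_pos": TCP position; "tcp_rot": TCP orientation; "wrist_force": force on the tool from outside, world axes, zero at the start; "torque": the same for the moment, N m; "width": opening from 0.0 (shut) to 1.0 (fully open).
Only numpy, scipy, OpenCV 4.12 (cv2) and the standard library are available. Lean on these libraries where they do the work, as an engineer would, in place of code of your own. Each camera call takes 0.05 s, during which the arm holds its last target.

## Task

Fit the cell carrier with the blue hub onto the grey cell-changer unit: turn it so that its index opening is over the brass pin, lower it in the gripper over the tapered shaft and the pin together (do not drop it from above them), and leave it lying flat and fully home on the unit. Leave the similar plate with the black hub, which has no index opening, where it is.

Things in the scene. Friction and masses are not known exactly. Their poses are not given: they have to be found in the camera images.
- carrier_grip (a point): cell carrier: loose aluminium plate 124 (x) x 84 (y) x 10 mm, 0.25 kg, square BLUE hub 40 x 40 x 36 high on its middle, 26 bore through both. Index opening 26 (x) x 24 (y), centre 44 from the bore at the +x end, red bar beside it; two 18 square windows at the -x end. Point: on the bore axis, 34 above the underside, 12 below the hub top; grip here across the hub's y faces. z up, x to the opening
- shaft (a point): fixed grey cell-changer unit, low box 136 (x) x 100 (y) mm, flat top 30 above the bench. Point: foot of its central steel shaft on that top. Shaft 50 high, 20 thick for the lowest 12, then tapering to 7 at the tip. z up, x towards the pin. Carrier home: its x along this x, underside on the flat top, grip point 34 above this point; the tapers centre it from about 5 mm and 5 degrees off
- pin (a point): foot of the unit's brass index pin, on the flat top, red ring round it, 44 mm from the shaft's axis along the unit's +x. The pin is 24 high, 14 thick at the foot, tapering to 4 at the tip. It goes through the carrier's index opening
- blank_grip (a point): bystander to leave alone: a loose plate of the same make and sizes as the carrier, but with a BLACK hub and no index opening (no red bar), so it cannot seat over the pin. Point and axes as for the carrier

How it is judged:
By the outcome, as a careful person would: the job done as asked, in the order asked, and still so for the second after the job is handed in, with the robot touching nothing.
It also fails if it takes over 38 s, if anything falls off the work surface, if the arm or the gripper's body presses on something with over 40 N, if the wrist force passes 120 N, or if a joint passes its speed limit or range.

## Working session

There is one attempt and no reset: what is moved stays moved. The work goes in short steps, Python scripts to look and compute and a tool call to move; the robot and the scene stay as the last step left them, time stands still between calls to the robot, and variables do not carry over. Pictures are saved under pics/ and viewed, and the job is handed in when it is done.

Besides the shell and the picture viewer there is one more tool, called as a command line: name --pt "numbers of a row" for each row, then --argument value for the rest. move_arm: Moves the arm, as the interface text tells. Its arguments: {"type":"object","properties":{"steps":{"type":"array","items":{"type":"array","items":{"type":"number"}}},"newtons":{"type":"number"}},"required":["steps"]}

```bash
mkdir -p pics
cat > h.py <<'E'
import numpy as np, cv2
from scipy.spatial.transform import Rotation as R
from workcell import bot
def grab(n,tag):
    c=bot.read_camera(n); cv2.imwrite(f'pics/{tag}.png',c['pixels'][:,:,::-1]); np.savez(f'{tag}.npz',**c); return c
E
python3 - <<'E'
from h import *
for n in('scene','top'):
    c=grab(n,n+'0'); print({k:c[k] for k in c if k not in('pixels','depth')})
print(bot.read_state())
E
```

```text
{'fovy': 56.729284444542074, 'cx': 312.635742154368, 'cy': 198.3116807389214, 'k1': -0.02940412440603876, 'xyz': array([0.2303631 , 0.70403446, 0.66068793]), 'attitude': array([ 0.27862146, -1.0185027 , -2.37829683])}
{'fovy': 46.9968981375211, 'cx': 330.77693363042465, 'cy': 199.73194496597011, 'k1': -0.11950390387578518, 'xyz': array([0.51648152, 0.18206651, 0.90402874]), 'attitude': array([ 0.05140716, -0.01518646, -1.55140041])}
{'time': 0.1, 'q': array([-1.35791918e+00,  2.64689294e-01,  1.60525553e+00,  2.62615240e-05,
        1.27369677e+00, -3.68936648e-02]), 'joint_vel': array([-7.66282351e-04,  4.58983070e-04, -2.25079747e-03,  4.90026707e-04,
        1.52582011e-03,  4.55235985e-05]), 'joint_torque': array([ 2.83033514e-04, -5.16707575e+01, -3.68589664e+01, -8.48839522e-05,
        6.32346535e-03,  1.56612958e-05]), 'tool_pos': array([ 0.16671758, -0.653399  ,  0.23006901]), 'tcp_rot': array([-3.11509996e+00, -3.91053497e-01,  2.43396084e-04]), 'wrist_force': array([0.5905433 , 0.4000496 , 0.01631464]), 'torque': array([ 0.01266811, -0.03588141,  0.01204279]), 'width': 1.0009661133182282}
```

View pics/scene0.png

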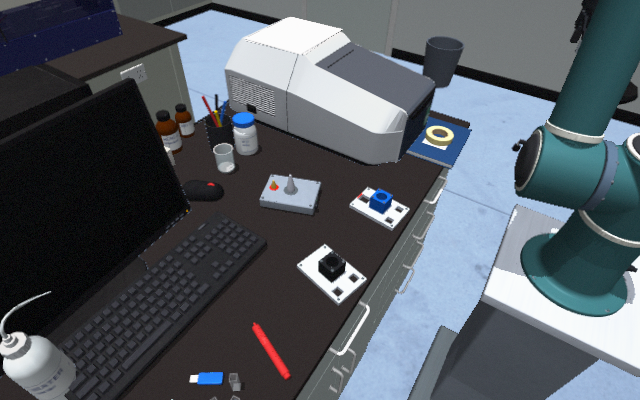

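View pics/top0.png

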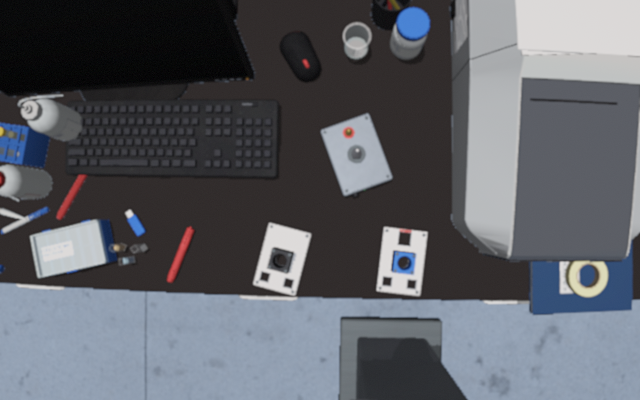

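The top view shows the blue-hub carrier near (403,262), with its red bar towards the top of the picture at (405,231). The unit is near (356,154) with its pin at (349,132). The black-hub plate is near (283,262), and a large machine stands on the right. Next I'll measure them.

```bash
cat >> h.py <<'E'
def K(c):
    f=c['pixels'].shape[0]/2/np.tan(np.radians(float(c['fovy']))/2)
    return np.array([[f,0,c['cx']],[0,f,c['cy']],[0,0,1.]]),np.array([float(c['k1']),0,0,0])
def rays(c,uv):
    k,d=K(c); p=cv2.undistortPointsIter(np.array(uv,float).reshape(-1,1,2),k,d,None,None,(3,100,1e-12)).reshape(-1,2)
    return R.from_rotvec(c['attitude']).apply(np.c_[p[:,0],-p[:,1],-np.ones(len(p))])
def onz(c,uv,z):
    r=rays(c,uv); o=c['xyz']; return o+r*((z-o[2])/r[:,2])[:,None]
def cloud(c):
    h,w=c['depth'].shape; u,v=np.meshgrid(np.arange(w),np.arange(h))
    return (c['xyz']+rays(c,np.c_[u.ravel(),v.ravel()])*c['depth'].reshape(-1,1)).reshape(h,w,3)
def proj(c,P):
    q=R.from_rotvec(c['attitude']).inv().apply(np.atleast_2d(P)-c['xyz']); q=q*[1,-1,-1]
    k,d=K(c); return cv2.projectPoints(q,np.zeros(3),np.zeros(3),k,d)[0].reshape(-1,2)
E
python3 - <<'E'
from h import *
np.set_printoptions(precision=4,suppress=True)
c=dict(np.load('top0.npz')); s=dict(np.load('scene0.npz'))
P=cloud(c); im=c['pixels'].astype(int); hsv=cv2.cvtColor(c['pixels'],cv2.COLOR_RGB2HSV).astype(int)
Z=P[:,:,2]
print('bench z',np.median(Z[200:280,200:240]))
def rect(m,z,lab):
    cs=cv2.findContours(m.astype(np.uint8),cv2.RETR_EXTERNAL,cv2.CHAIN_APPROX_NONE)[0]; k=max(cs,key=cv2.contourArea)
    w=onz(c,k.reshape(-1,2),z)[:,:2]
    r=cv2.minAreaRect((w*1000).astype(np.float32)); print(lab,r, cv2.contourArea(k))
def box(u0,u1,v0,v1):
    m=np.zeros(Z.shape,bool); m[v0:v1,u0:u1]=1; return m
H,S,V=hsv[...,0],hsv[...,1],hsv[...,2]
b=box(370,440,215,305)
rect(b&(im.sum(2)>330)&(V>120)|(b&(S>120)&(V>80)),.010,'carrier')
rect(b&(H>100)&(H<125)&(S>120)&(V>60)&(Z>.04),.046,'bluehub hi z')
print('blue z', np.percentile(Z[b&(H>100)&(H<125)&(S>120)],[5,50,95]))
red=((H<8)|(H>172))&(S>120)&(V>80)
vs,us=np.nonzero(b&red); print('redbar',onz(c,[[us.mean(),vs.mean()]],.01), len(us))
b=box(250,315,215,305); rect(b&(im.sum(2)>330),.010,'blank')
b=box(310,400,105,205); rect(b&(im.sum(2)>250),.030,'unit')
print('unit z',np.median(Z[140:150,330:340]), np.median(Z[165:185,345:375]))
vs,us=np.nonzero(b&red);print('ring',us.mean(),vs.mean(),onz(c,[[us.mean(),vs.mean()]],.03))
for bx,l in((box(370,440,215,305),'carr'),(box(310,400,105,205),'unit')):
    m=bx&(Z>.04); print(l,m.sum(), P[m].mean(0), Z[m].max())
print('machine');
for v in range(20,300,40): print(v,[tuple(np.round(P[v,u],2)) for u in(455,480,520,600)])
for (u,v) in((405,35),(356,40),(300,55),(240,60),(180,80),(390,10)): print(u,v,P[v,u])
E
python3 - <<'E'
import cv2
a=cv2.imread('pics/top0.png')[90:310,240:450]; cv2.imwrite('pics/crop0.png',cv2.resize(a,None,fx=2.7,fy=2.7,interpolation=cv2.INTER_CUBIC))
E
```

```text
bench z -0.0002259090985300971
carrier ((437.9941101074219, 63.627342224121094), (87.95149993896484, 127.62017822265625), 84.2105484008789) 2859.0
bluehub hi z ((439.3514709472656, 65.1454086303711), (38.10589599609375, 37.359954833984375), 84.65483093261719) 340.0
blue z [0.0027 0.045  0.0483]
redbar [[nan nan nan]] 0
blank ((429.29669189453125, 296.6580810546875), (160.0149688720703, 125.47663879394531), 1.6977461576461792) 3365.0
unit ((642.1985473632812, 156.3699188232422), (137.55101013183594, 101.76763916015625), 20.997940063476562) 3677.5
unit z 0.03019923594228663 0.030074155989491036
ring 348.19444444444446 132.66666666666666 [[0.6828 0.1718 0.03  ]]
carr 363 [0.4439 0.0728 0.1118] 0.9040287369576727
unit 146 [0.6235 0.1652 0.2307] 0.9040287369576727
machine
20 [(np.float64(0.89), np.float64(-0.02), np.float64(0.09)), (np.float64(0.84), np.float64(-0.03), np.float64(0.2)), (np.float64(0.81), np.float64(-0.07), np.float64(0.27)), (np.float64(0.82), np.float64(-0.2), np.float64(0.27))]
60 [(np.float64(0.81), np.float64(-0.02), np.float64(0.09)), (np.float64(0.77), np.float64(-
[... 864 characters left out ...]
oat64(-0.02), np.float64(0.08)), (np.float64(0.52), np.float64(-0.04), np.float64(0.17)), (np.float64(0.52), np.float64(-0.09), np.float64(0.21)), (np.float64(0.52), np.float64(-0.22), np.float64(0.21))]
260 [(np.float64(0.44), np.float64(-0.04), np.float64(-0.0)), (np.float64(0.44), np.float64(-0.09), np.float64(-0.0)), (np.float64(0.46), np.float64(-0.1), np.float64(0.19)), (np.float64(0.46), np.float64(-0.23), np.float64(0.19))]
405 35 [0.8475 0.0738 0.1074]
356 40 [0.8788 0.1586 0.0018]
300 55 [0.8337 0.2679 0.0354]
240 60 [0.792  0.3646 0.1246]
180 80 [0.7759 0.4947 0.0611]
390 10 [0.8993 0.0997 0.0972]<stdin>:19: RuntimeWarning: Mean of empty slice.
  ret = ret.dtype.type(ret / rcount)
```

View pics/crop0.png

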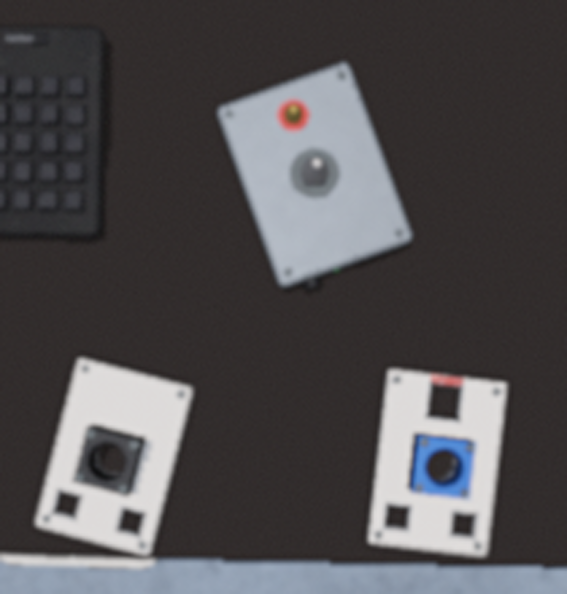

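Run:
```python
from h import *
np.set_printoptions(precision=4,suppress=True)
a=dict(np.load('scene0.npz')); 
im=a['pixels'].astype(int);hsv=cv2.cvtColor(a['pixels'],cv2.COLOR_RGB2HSV).astype(int);P=cloud(a);Z=P[...,2]
H,S,V=hsv[...,0],hsv[...,1],hsv[...,2]
def rect(m,z,l):
    cs=cv2.findContours(m.astype(np.uint8),cv2.RETR_EXTERNAL,cv2.CHAIN_APPROX_NONE)[0]; k=max(cs,key=cv2.contourArea)
    print(l,cv2.minAreaRect((onz(a,k.reshape(-1,2),z)[:,:2]*1000).astype(np.float32)))
def box(u0,u1,v0,v1):
    m=np.zeros(Z.shape,bool); m[v0:v1,u0:u1]=1; return m
blue=(H>100)&(H<125)&(S>120)&(V>60)
b=box(340,415,175,235)
rect(b&blue&(abs(Z-.046)<.003),.046,'hubtop'); rect(b&(im.sum(2)>420)&~blue,.01,'carrier')
b=box(255,325,165,220); rect(b&(abs(Z-.03)<.004),.03,'unit(depth)')
red=((H<8)|(H>172))&(S>120)&(V>80)
for n,b,z in(('ring',box(255,325,165,220),.03),('bar',box(345,400,180,215),.01)):
    vs,us=np.nonzero(b&red); 
    if len(us): print(n,us.mean(),vs.mean(),onz(a,[[us.mean(),vs.mean()]],z))
# shaft tip
b=box(255,325,165,220);m=b&(Z>.055)&(Z<.2); print('shaft>55',m.sum(),P[m].mean(0),Z[m].max())
# expected pixel checks
c=dict(np.load('top0.npz'));print(proj(c,[[.4385,.0643,.046],[.4385+.044,.0643-.0043,.01],[.642,.1562,.08]]))
```

```text
hubtop ((436.2723693847656, 65.24250793457031), (42.942440032958984, 39.45521926879883), 84.70414733886719)
carrier ((436.83001708984375, 62.565887451171875), (87.24375915527344, 126.19892120361328), 84.1597900390625)
unit(depth) ((638.6445922851562, 159.65597534179688), (135.52870178222656, 104.18863677978516), 20.91147804260254)
ring 274.04545454545456 187.27272727272728 [[0.6807 0.1714 0.03  ]]
bar 359.7 194.5 [[0.4972 0.0525 0.01  ]]
shaft>55 46 [0.6388 0.1596 0.0662] 0.08176342552102334
[[403.7283 262.4974]
 [403.8124 238.0901]
 [356.8583 149.9675]]
```

move_arm --pt "0 0 -100 0 100" --pt "0 0 -100 0 100" --pt "0 0 -100 0 100" --newtons 50

```text
time: 0.4
tool_pos: [0.1676, -0.6575, 0.3408]
tcp_rot: [3.103, 0.39, 0.002]
wrist_force: [-0.3, -0.7, 1.1]
width: 1.003
```

```bash
cat >> h.py <<'E'
def delta(t,yaw):
    s=bot.read_state(); r=R.from_rotvec(s['tcp_rot']); d=r.inv().apply(np.array(t)-s['tool_pos'])*1000
    x=r.as_matrix()[:,0]; y=np.degrees(np.arctan2(x[1],x[0])); return d.round(1),round(float(y-yaw+180)%360-180,2), 'yaw',round(float(y),2), 'tilt z',r.as_matrix()[:,2].round(4)
E
python3 - <<'E'
from h import *
print(delta((.40,-.30,.33),-5.6)); print(delta((.438,.064,.20),-5.6));print(bot.read_state()['q'])
E
```

```text
(array([ 313.6, -289. ,    6.5]), 19.91, 'yaw', 14.31, 'tilt z', array([ 0.003 , -0.014 , -0.9999]))
(array([ 440.4, -634.2,  131.5]), 19.91, 'yaw', 14.31, 'tilt z', array([ 0.003 , -0.014 , -0.9999]))
[-1.35789019e+00  2.17337357e-01  1.46294862e+00  1.36344689e-05
  1.44698859e+00 -3.69270505e-02]
```

move_arm --pt "314 -289 0 20 100" --pt "314 -289 0 20 100" --pt "314 -289 0 20 100" --pt "314 -289 0 20 100" --pt "314 -289 0 20 100" --pt "314 -289 0 20 100" --pt "314 -289 0 20 100" --pt "314 -289 0 20 100" --pt "314 -289 0 20 100" --pt "440 -634 0 20 100" --pt "440 -634 0 20 100" --pt "440 -634 0 20 100" --pt "440 -634 0 20 100" --pt "440 -634 0 20 100" --pt "440 -634 0 20 100" --pt "440 -634 0 20 100" --pt "440 -634 0 20 100" --pt "440 -634 0 20 100" --pt "440 -634 0 20 100" --pt "440 -634 0 20 100"

```text
time: 2.4
tool_pos: [0.4364, 0.0681, 0.3311]
tcp_rot: [3.137, -0.158, -0.0]
wrist_force: [-0.8, 0.4, 1.0]
width: 1.003
```

Run:
```python
from h import *
print(delta((.4378,.064,.014),-5.6));print(bot.read_state()['q'])
```

```text
(array([  1.9,   3.7, 317.1]), -0.15, 'yaw', -5.75, 'tilt z', array([-3.e-04, -6.e-04, -1.e+00]))
[ 9.87532122e-02 -2.37982829e-01  1.93134961e+00 -5.55170842e-04
  1.44861981e+00  1.77000424e+00]
```

move_arm --pt "2 3.7 45 0 100" --pt "2 3.7 95 0 100" --pt "2 3.7 140 0 100" --pt "2 3.7 180 0 100" --pt "2 3.7 215 0 100" --pt "2 3.7 230 0 100" --pt "2 3.7 230 0 100" --pt "2 3.7 230 0 100"

```text
time: 3.2
tool_pos: [0.4384, 0.0642, 0.1017]
tcp_rot: [3.137, -0.159, 0.0]
wrist_force: [0.7, 0.2, 0.6]
width: 1.003
```

Run:
```python
from h import *
print(delta((.4378,.064,.014),-5.6));grab('scene','scene1');grab('top','top1')
a=cv2.imread('pics/scene1.png')[120:270,300:480];b=cv2.imread('pics/top1.png')[190:340,320:500]
cv2.imwrite('pics/m1.png',cv2.resize(np.hstack([a,b]),None,fx=2.2,fy=2.2))
```

```text
(array([-0.6,  0.2, 87.7]), -0.2, 'yaw', -5.8, 'tilt z', array([ 1.e-04, -1.e-04, -1.e+00]))
```

View pics/m1.png

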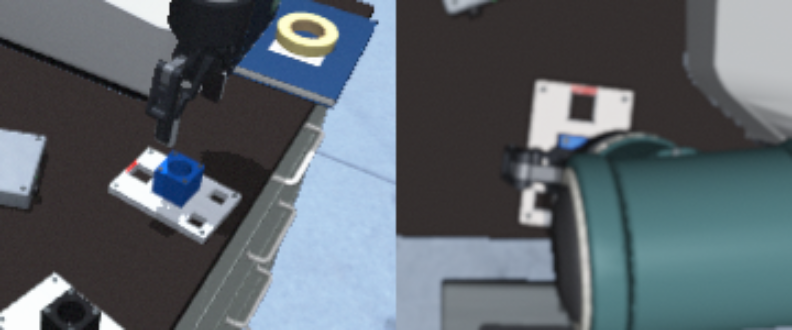

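move_arm --pt "0 0 30 0 100" --pt "0 0 60 0 100" --pt "0 0 80 0 100" --pt "0 0 87 0 100" --pt "0 0 87 0 100" --pt "0 0 87 0 100"

```text
time: 3.9
tool_pos: [0.4397, 0.0653, 0.0158]
tcp_rot: [-3.137, 0.156, -0.004]
wrist_force: [0.3, -0.3, 0.5]
width: 0.998
```

Run:
```python
from h import *
c=dict(np.load('top1.npz'));P=cloud(c)
for v in(255,270,300,330):print(v,[tuple(P[v,u].round(2).tolist()) for u in(350,370,390,405,420,440,460,480,500)])
print(delta((.4378,.064,.014),-5.6),bot.read_state()['wrist_force'])
```

```text
255 [(0.45, 0.16, -0.0), (0.45, 0.12, -0.0), (0.45, 0.09, 0.01), (0.47, 0.09, 0.24), (0.47, 0.08, 0.31), (0.47, 0.06, 0.33), (0.45, -0.05, -0.0), (0.45, -0.09, -0.0), (0.48, 0.03, 0.46)]
270 [(0.42, 0.16, 0.0), (0.44, 0.14, 0.19), (0.44, 0.11, 0.22), (0.47, 0.12, 0.47), (0.47, 0.11, 0.46), (0.47, 0.09, 0.47), (0.47, 0.07, 0.47), (0.47, 0.05, 0.48), (0.47, 0.03, 0.48)]
300 [(0.22, 0.14, -0.81), (0.22, 0.07, -0.8), (0.44, 0.13, 0.44), (0.44, 0.12, 0.49), (0.45, 0.11, 0.49), (0.45, 0.09, 0.49), (0.45, 0.07, 0.49), (0.45, 0.06, 0.49), (0.45, 0.04, 0.49)]
330 [(0.13, 0.14, -0.7), (0.13, 0.07, -0.69), (0.14, 0.01, -0.69), (0.42, 0.12, 0.48), (0.42, 0.11, 0.49), (0.42, 0.09, 0.49), (0.42, 0.07, 0.48), (0.42, 0.05, 0.48), (0.42, 0.03, 0.48)]
(array([-1.8,  1.5,  1.8]), -0.09, 'yaw', -5.69, 'tilt z', array([ 2.7e-03,  2.0e-04, -1.0e+00])) [ 0.25299645 -0.33458197  0.51403146]
```

move_arm --pt "-1 0 1 0 100" --pt "-1 0 1 0 0" --pt "-1 0 1 0 0" --pt "-1 0 1 0 0" --pt "-1 0 1 0 0" --pt "-1 0 1 0 0" --pt "-1 0 1 0 0" --pt "-1 0 1 0 0" --pt "-1 0 1 0 0" --pt "-1 0 1 0 0" --newtons 50

```text
time: 4.9
tool_pos: [0.4377, 0.0653, 0.0138]
tcp_rot: [-3.138, 0.156, -0.001]
wrist_force: [-1.2, -0.6, 6.3]
width: 0.466
```

Run:
```python
from h import *
print(delta((.4378,.064,.014),-5.6),bot.read_state());grab('scene','scene2');grab('top','top2')
a=cv2.imread('pics/scene2.png')[120:270,300:480];b=cv2.imread('pics/top2.png')[190:340,320:500]
cv2.imwrite('pics/m2.png',cv2.resize(np.hstack([a,b]),None,fx=2.2,fy=2.2))
```

```text
(array([ 0.3,  1.3, -0.2]), -0.09, 'yaw', -5.69, 'tilt z', array([ 8.e-04,  1.e-04, -1.e+00])) {'time': 4.9, 'q': array([ 9.18481314e-02,  8.09836032e-02,  2.27343298e+00, -1.30234574e-05,
        7.86340074e-01,  1.76188719e+00]), 'joint_vel': array([ 0.00021267,  0.00082581,  0.00038024, -0.00112959,  0.0023368 ,
       -0.00047118]), 'joint_torque': array([ 3.09961487e-02, -2.94959772e+01, -2.55252492e+01,  5.51759766e-02,
       -2.60225348e-01,  1.61696656e-02]), 'tool_pos': array([0.43765011, 0.06531294, 0.01377898]), 'tcp_rot': array([-3.13761754e+00,  1.55806317e-01, -1.30206597e-03]), 'wrist_force': array([-1.24513481, -0.56719476,  6.26438732]), 'torque': array([-0.06667751,  0.14176048,  0.0243124 ]), 'width': 0.46627658535267513}
```

View pics/m2.png

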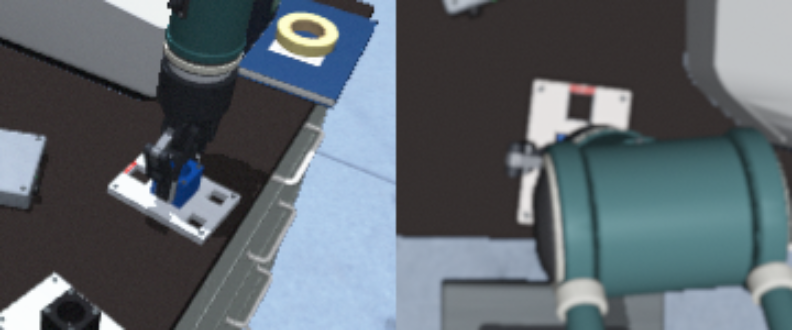

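The hub is held: the opening of 0.466 is about 39.6 mm against its 40 mm. Next I'll lift it and move over the unit while turning.

move_arm --pt "0 0 -15 0 0" --pt "0 0 -45 0 0" --pt "0 0 -85 0 0" --pt "0 0 -125 0 0" --pt "0 0 -140 0 0" --pt "0 0 -140 0 0" --pt "0 0 -140 0 0"

```text
time: 5.7
tool_pos: [0.4362, 0.0652, 0.1522]
tcp_rot: [3.138, -0.156, -0.002]
wrist_force: [0.0, 0.7, -2.7]
width: 0.461
```

Run:
```python
from h import *
print(delta((.641,.1568,.154),21),bot.read_state()['wrist_force'],bot.read_state()['width'])
```

```text
(array([ 194.7, -111.4,   -2.1]), -26.69, 'yaw', -5.69, 'tilt z', array([-1.5e-03, -1.0e-04, -1.0e+00])) [ 0.02042237  0.70287863 -2.72072467] 0.4614782857638614
```

move_arm --pt "26 -15 0 -3.5 0" --pt "52 -30 0 -7 0" --pt "78 -45 0 -10.5 0" --pt "104 -60 0 -14 0" --pt "130 -75 0 -17.5 0" --pt "156 -89 0 -21 0" --pt "180 -103 0 -24.5 0" --pt "190 -109 0 -26.5 0" --pt "194 -111.4 0 -26.7 0" --pt "194 -111.4 0 -26.7 0" --pt "194 -111.4 0 -26.7 0" --pt "194 -111.4 0 -26.7 0"

```text
time: 6.9
tool_pos: [0.6401, 0.1565, 0.1526]
tcp_rot: [3.089, 0.572, -0.002]
wrist_force: [-0.2, -0.9, -2.3]
width: 0.46
```

Run:
```python
from h import *
print(delta((.641,.1568,.154),21),bot.read_state()['wrist_force'],bot.read_state()['width'])
grab('scene','scene3');grab('top','top3')
a=cv2.imread('pics/scene3.png')[60:240,220:400];b=cv2.imread('pics/top3.png')[80:260,280:460]
cv2.imwrite('pics/m3.png',cv2.resize(np.hstack([a,b]),None,fx=2.2,fy=2.2))
```

```text
(array([ 1. ,  0. , -1.4]), -0.02, 'yaw', 20.98, 'tilt z', array([-1.5e-03, -4.0e-04, -1.0e+00])) [-0.1572958  -0.91442804 -2.29857683] 0.4600047661787118
```

View pics/m3.png

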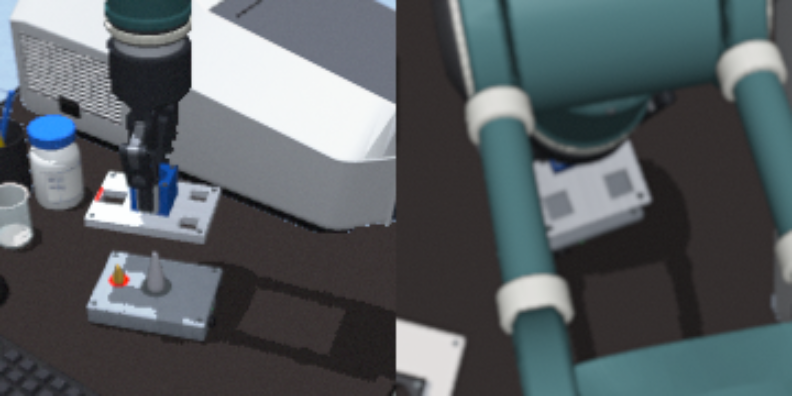

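The scene view shows the held carrier right over the unit, with its opening and bar (left) on the pin side. I'll check how far it is off the unit in this one view.

Run:
```python
from h import *
a=dict(np.load('scene3.npz'));P=cloud(a);Z=P[...,2];im=a['pixels'].astype(int)
B=np.zeros(Z.shape,bool);B[130:215,255:325]=1
def rect(m,z,l):
    n,lab,st,_=cv2.connectedComponentsWithStats(m.astype(np.uint8)); 
    pts=np.argwhere(m)[:,::-1]; w=onz(a,pts,z)[:,:2]*1000
    print(l,m.sum(),cv2.minAreaRect(w.astype(np.float32)))
pl=B&(abs(Z-.149)<.006)
print(np.median(Z[pl]))
hull=P[pl]; print('plate depth-xy',cv2.minAreaRect((hull[:,:2]*1000).astype(np.float32)))
rect(pl,.1488,'plate ray')
u=B&(abs(Z-.03)<.004); u[:172]=0
rect(u,.03,'unit ray'); print('unit depth',cv2.minAreaRect((P[u][:,:2]*1000).astype(np.float32)))
o=a['pixels'].copy(); o[pl]=[0,255,0];o[u]=[255,0,255]
cv2.imwrite('pics/k3.png',cv2.resize(o[110:230,230:350,::-1],None,fx=4,fy=4,interpolation=0))
```

```text
0.14919014636465833
plate depth-xy ((639.3231201171875, 157.50003051757812), (125.03019714355469, 87.13871765136719), 21.634384155273438)
plate ray 927 ((638.1002807617188, 159.3049774169922), (125.6756591796875, 92.4309310913086), 20.984575271606445)
unit ray 1362 ((638.8411254882812, 159.22979736328125), (135.46568298339844, 103.25213623046875), 20.91147804260254)
unit depth ((640.3621826171875, 157.51202392578125), (136.0015106201172, 101.40225982666016), 20.912017822265625)
```

View pics/k3.png

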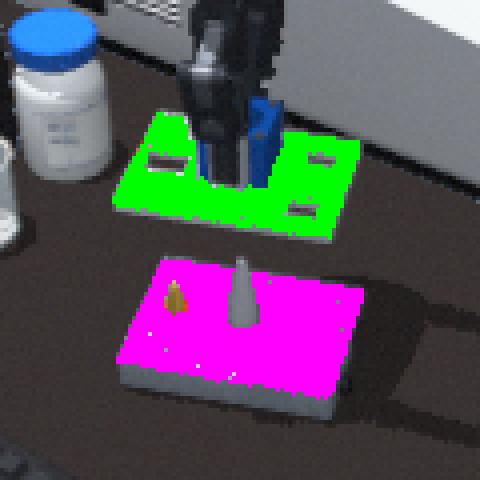

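Carrier and unit agree within about 1 mm and 1 degree. I'll lower it now.

move_arm --pt "1 0 20 0 0" --pt "1 0 40 0 0" --pt "1 0 52 0 0" --pt "1 0 58 0 0" --pt "1 0 63 0 0" --pt "1 0 68 0 0" --pt "1 0 73 0 0" --pt "1 0 78 0 0" --pt "1 0 83 0 0" --pt "1 0 88 0 0" --pt "1 0 92 0 0" --pt "1 0 95 0 0" --pt "1 0 98 0 0" --pt "1 0 98 0 0"

```text
time: 8.4
tool_pos: [0.6418, 0.1572, 0.0547]
tcp_rot: [3.089, 0.573, -0.001]
wrist_force: [-1.0, 0.0, -2.6]
width: 0.46
```

Run:
```python
from h import *
print(delta((.641,.1568,.0438),21),bot.read_state()['wrist_force'],bot.read_state()['width'])
grab('scene','scene4')
cv2.imwrite('pics/m4.png',cv2.resize(cv2.imread('pics/scene4.png')[110:230,230:350],None,fx=4,fy=4))
```

```text
(array([-0.9,  0.1, 10.9]), 0.01, 'yaw', 21.01, 'tilt z', array([-8.e-04, -2.e-04, -1.e+00])) [-0.97135808  0.01925746 -2.58358075] 0.4595655246486237
```

View pics/m4.png

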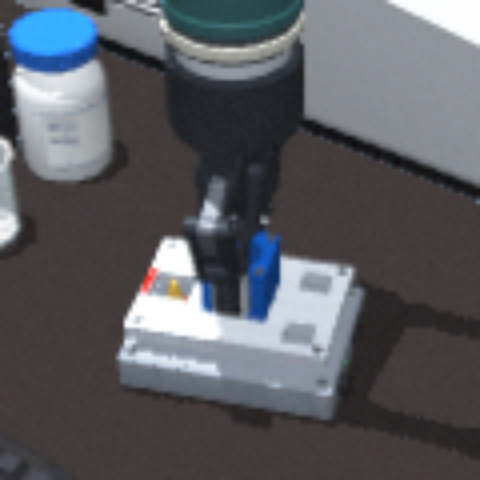

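The carrier is over the shaft, the pin shows in the opening, and the wrist force is low. About 11 mm remain.

move_arm --pt "-0.5 0 3 0 0" --pt "-0.5 0 6 0 0" --pt "-0.5 0 8 0 0" --pt "-0.5 0 9.5 0 0" --pt "-0.5 0 10.5 0 0" --pt "-0.5 0 11 0 0" --pt "-0.5 0 11 0 0" --pt "-0.5 0 11 0 0"

```text
time: 9.25
tool_pos: [0.6418, 0.1571, 0.0444]
tcp_rot: [3.089, 0.573, 0.0]
wrist_force: [0.1, -0.1, -2.1]
width: 0.46
```

move_arm --pt "0 0 0.5 0 0" --pt "0 0 1 0 0" --pt "0 0 1 0 0" --pt "0 0 1 0 0"

```text
time: 9.65
tool_pos: [0.6418, 0.1571, 0.0438]
tcp_rot: [-3.089, -0.573, -0.001]
wrist_force: [-1.2, -0.1, 2.5]
width: 0.461
```

Contact is at TCP z = 0.0438 m, which is the expected home height. I'll open, then look before retreating.

move_arm --pt "0 0 0.5 0 55" --pt "0 0 0.5 0 65" --pt "0 0 0.5 0 80" --pt "0 0 0.5 0 100" --pt "0 0 0.5 0 100" --pt "0 0 0.5 0 100" --pt "0 0 0.5 0 100"

```text
time: 10.35
tool_pos: [0.6416, 0.1571, 0.0428]
tcp_rot: [3.089, 0.573, -0.0]
wrist_force: [0.3, -0.9, -0.1]
width: 1.003
```

move_arm --pt "0 0 -10 0 100" --pt "0 0 -30 0 100" --pt "0 0 -70 0 100" --pt "0 0 -110 0 100" --pt "0 0 -150 0 100" --pt "0 0 -200 0 100" --pt "0 0 -240 0 100" --pt "0 0 -260 0 100" --pt "0 0 -260 0 100" --pt "0 0 -260 0 100"

```text
time: 11.35
tool_pos: [0.6416, 0.1571, 0.3034]
tcp_rot: [-3.089, -0.573, -0.002]
wrist_force: [0.3, 0.0, -0.6]
width: 1.001
```

Run:
```python
from h import *
a=grab('scene','scene5')
cv2.imwrite('pics/m5.png',cv2.resize(cv2.imread('pics/scene5.png')[130:310,240:420],None,fx=3.3,fy=3.3))
P=cloud(a);Z=P[...,2]
B=np.zeros(Z.shape,bool);B[160:215,250:330]=1
pl=B&(abs(Z-.04)<.004); print(pl.sum(),np.median(Z[pl]),cv2.minAreaRect((P[pl][:,:2]*1000).astype(np.float32)))
A=np.c_[P[pl][:,:2],np.ones(pl.sum())]; print('plane slope',np.linalg.lstsq(A,Z[pl],rcond=None)[0])
h=B&(abs(Z-.076)<.003); print('hub top',h.sum(),np.median(Z[h]))
print(bot.read_state()['wrist_force'],bot.read_state()['width'])
```

```text
803 0.04039025067222568 ((641.6500854492188, 156.794189453125), (124.4808120727539, 88.94625854492188), 20.838008880615234)
plane slope [ 0.00168648 -0.00369265  0.03982048]
hub top 157 0.07633758851536265
[-0.05267961  0.68485559 -1.2916389 ] 1.0016973877451811
```

View pics/m5.png

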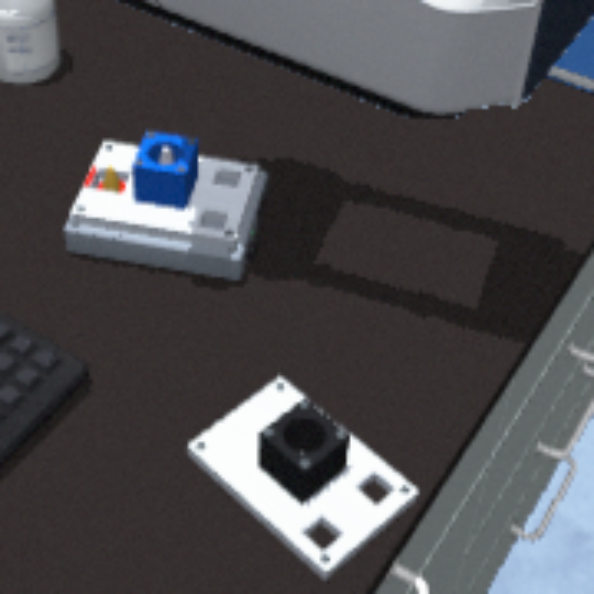

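The picture shows the carrier flat on the unit: shaft tip in the bore at about (166,152), pin through the opening at (110,178), black-hub plate unmoved. The plate top is at 40.4 mm and the hub top at 76.3 mm (40 and 76 expected), so it is fully home.

Run:
```python
from h import *
bot.finish_job()
```

```text
the job is handed in; nothing more can be done
```

The blue-hub carrier is seated flat and fully home on the cell-changer unit, and the job is handed in. I gripped it by the hub's y faces, turned it 26.7°, and lowered it in the gripper over the shaft and pin together. I opened the gripper only after it touched down, then backed the arm off about 260 mm straight up. It took about 11.4 s of the 38 s.

**Last checks:**
- **Height:** the plate top measured 40.4 mm and the hub top 76.3 mm, against 40 and 76 expected. The slope was under 0.4%.
- **Position:** the carrier's angle is 20.8° against 20.9° for the unit. Its centre is about 1.5 mm from where I measured the unit's, which is within the cameras' 2 mm calibration.
- **Fit:** the pin shows through the index opening and the shaft tip in the bore. Force at touchdown was about 5 N including the carrier's weight.
- **Black-hub plate:** it looks unmoved in the final picture; I did not re-measure it.

**Checks that disagreed:** the two cameras differed by up to about 3 mm on where things were, inside the 5 mm the tapers allow. My red-bar colour mask found nothing in the top view, so I read the bar's position from the picture and measured it in the scene view.

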